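# Index the decorating wheel on by a third of a turn

### The job

The clay beaker on the indexing wheel is being painted in three panels and the next one is due. Slide the index bolt fully out, push the wheel round a third of a turn counter-clockwise seen from above, which is eight clicks, and let it settle in its click; then slide the bolt fully home so that the wheel is locked again. The beaker must ride round with the wheel, staying upright in the middle, and the pots and the cup standing about are to be left alone.

Things in the scene. Friction and masses are not known exactly. Their poses are not given: they have to be found in the camera images.
- indexer: Grey cast base of the indexing wheel, fixed to the table. Origin: on the wheel's axis at table height, z up. On it turns an aluminium wheel, 224 mm diameter, rim from 53 to 70 mm above the table, with 24 short lines round its face. Obstacle: a spring housing at 150 deg (counter-clockwise from the base's own +x), out to 153 mm off the axis, 52 mm high.
- wheel (a joint): Angle of the wheel in its base, rad, positive counter-clockwise seen from above, 0 at first. A sprung roller holds it in 24 clicks a turn, one every 0.2618 rad. A push of 5 to 6 N on a post takes it over a click; past the crest, half way, it runs forward by itself into the next. Flung faster than about 2.5 rad/s it coasts past clicks. Cannot turn while the bolt is in.
- post_a (a point): One of four upright black turning posts on the wheel, 90 deg apart, 98 mm off its axis, 18 mm diameter, from the wheel's face (70 mm) to 108 mm above the table, to push it by. This point: on the post's axis, 92 mm above the table. With the wheel at 0 it stands at 45 deg, counter-clockwise from the base's own +x.
- post_b (a point): The next post counter-clockwise, at 135 deg with the wheel at 0.
- post_c (a point): The next post counter-clockwise, at 225 deg with the wheel at 0.
- post_d (a point): The next post counter-clockwise, at 315 deg with the wheel at 0.
- mark (a point): Red mark on the wheel's rim, on the face (70 mm high), 105 mm off the axis, at 210 deg from the base's own +x with the wheel at 0. Turns with the wheel; its axes are the wheel's axes (parallel to the base's with the wheel at 0).
- bolt (a joint): How far the index bolt is drawn out along the base's own -y, m: 0 fully home (wheel locked, brass collar against the guide block), 0.018 fully out (wheel free, red band showing). Hard stops at both ends; it slides stiffly, about 4 N, and stays where it is left. It goes home only while the wheel sits in a click.
- bolt_knob (a point): Centre of the bolt's upright black knob, 20 mm diameter, from 58 to 95 mm above the table, this point at 76 mm; 175 mm off the wheel's axis when home, 193 mm when out, on the base's own -y. To be pushed from either side. Between it and the wheel lies the bolt's guide block, 34 mm wide, 115 to 145 mm off the axis, only 52 mm high.
- beaker: Loose unglazed clay beaker, 84 mm diameter, 81 mm high, 0.13 to 0.24 kg, standing in the middle of the wheel. Origin: centre of its foot, z up along its axis; its x axis is parallel to the mark's x axis at first.
- glaze_blue: Loose glaze pot with a blue lid, 48 mm diameter, 56 mm high; bystander. Origin: centre of its underside.
- glaze_yellow: Loose glaze pot with a yellow lid, 48 mm diameter, 56 mm high; bystander. Origin: centre of its underside.
- cup_white: Loose white cup without handle, 60 mm diameter, 86 mm high; bystander. Origin: centre of its underside.
Mind the look-alikes: they are no part of the job. What is shaped like the beaker but green, orange or yellow is not meant.

How it is judged:
On the way, in this order (a step that is already met when the one before it is completed fails the run):
1. the index bolt is drawn out at least 15 mm (value of joint bolt above 0.015 m), for 0.2 s.
2. with the bolt still out, the wheel sits at rest in the eighth click counter-clockwise (120 deg, within 3 deg) (value of joint wheel between 2.044 and 2.144 rad and velocity of joint wheel between -0.05 and 0.05 rad/s and value of joint bolt above 0.012 m), for 0.2 s.
At the end, for the whole second after the job is handed in: The wheel stands still in the eighth click counter-clockwise from where it stood (120 deg, within 3 deg), the bolt is home within 2.5 mm, and the beaker stands upright (within 6 deg) on the wheel, within 15 mm of its middle and not twisted on it by more than 11 deg (value of joint wheel between 2.044 and 2.144 rad and value of joint bolt below 0.0025 m and velocity of joint wheel between -0.05 and 0.05 rad/s and angle between beaker's own z axis and vertical below 0.1 rad and horizontal distance between beaker and indexer below 0.015 m and height (world z) of beaker between 0.065 and 0.076 m and angle between the x axis of beaker and the x axis of mark, either way round below 0.2 rad); the robot touches nothing.
It fails at once if the beaker is tipped by more than 20 deg (angle between beaker's own z axis and vertical above 0.35 rad).
It fails at once if a glaze pot or the white cup is shifted by more than 25 mm (distance of any of glaze_blue, glaze_yellow, cup_white from where it was at the start of the episode above 0.025 m).
It also fails if it takes over 72 s, if anything falls off the work surface, if the arm or the gripper's body presses on something with over 40 N, if the wrist force passes 120 N, or if a joint passes its speed limit or range.

### The arm

A 6-joint arm with a two-finger parallel gripper is mounted at the origin on a cart in front of the work surface, level with it; the furniture and walls round the work are solid. World frame = base frame: x ahead of the robot, y to its left, z up, the work surface at z = 0. Lengths are in m, angles in rad, forces in N, time in s.
With the tool pointing down it reaches from about 0.35 to 0.875 m from the base axis. Payload 4.2 kg.
Tool frame: the origin (TCP) lies on the centre line of the jaws, within the pads' length; the fingertips stand r.tip_extent ahead of it and the grasp point (between the pads) lies 2 mm behind it (r.tip_extent is the distance from the TCP to the fingertips, in m); z points along the fingers, y is the line along which they close (so a half turn about z gives the same grasp; the last joint's range is limited). The gripper opens to 85 mm and grips with 20 to 120 N. Pads are 22 mm wide; open, the fingers measure 114 mm over their backs; the gripper's body (76 mm by 85 mm) begins 54 mm behind the grasp point. The pads swing forward as they close: fully open they stand 13 mm farther back than shut.
Start: joints at [-0.914, 0.385, 0.008, 0, -1.194, -0.259], TCP at [0.242, -0.576, 0.248] pointing down, gripper open.
Joint ranges: [-3.14, 3.14], [-1.21, 2.06], [-1.07, 1.41], [-3.16, 2.05], [-2.99, -0.16], [-3.1, 3.1]. Speed limits (rad/s): [2.79, 2.79, 3.14, 3.14, 3.14, 3.14].

### API

Orientations are given as [roll, pitch, yaw] about the fixed x, y, z axes, in that order (R = Rz(yaw) Ry(pitch) Rx(roll)).
In Python, from plant import r, camera, camera_info gives the robot as it stands.
- The arm moves only by the tool apply_moves, never from a script. Its argument "deltas" is a list of rows, each a list of 7 numbers: the shift along the world's x, y, z in mm, then the turn, a rotation vector about the world's x, y, z in degrees, then the closure, from 0 (fully open) to 1 (shut). In form: [[tx, ty, tz, wx, wy, wz, gripper], ...]. A call has 1 to 5 rows; each row shifts and turns the commanded pose from where the row before left it; what a row does not reach is not made up. A row lasts 1/10 s, in which the tool goes at most 50 mm and 8.59 degrees, less where a joint would pass 70% of its speed; a pose out of reach is approached as far as the arm can. A call with a gripper value outside its range is refused whole. The fingers move at their own pace and stop on an object; "squeeze" is the grip in N (left out, the last holds). Time passes only in rows, so rows that do not move let the fingers close. It gives the time, the measured TCP pose, the force, the opening and the grip force at its end, in the units of the state.
- r.read_state(): the state, without advancing time (a new reading comes with each control period).
- camera(name): name is "scene" or "side" or "wrist"; returns the picture (480x640x3 uint8, blue, green, red); there is no depth.
- camera_info(name): a dict with "fx", "fy", "cx", "cy" (pixels), "pose" (4x4, takes a point from camera to world coordinates); the wrist camera has in their place "hand_eye" (4x4, takes a point from camera to tool coordinates, whose origin is the TCP and whose axes are the flange's). Camera axes: x right, y up, looking along -z (the intrinsics and any distortion apply to the point x, -y, -z); pixel columns grow to the right and rows downward; lengths in m; the calibration is good to about 2 mm. A picture is of the moment at which its call begins: read the wrist's pose just before it. camera_info takes no time and is no camera call.
- r.job_done(): hands the job in; it is judged then, once.
The state is a dict: "time": time; "q": joint angles; "qvel": joint speeds; "tau": joint torques, N m; "position": TCP position; "tcp_rot": TCP orientation; "wrist_force": force on the tool from outside, world axes, zero at the start; "wrist_torque": the same for the moment, N m; "width": finger opening in m; "gripper_force": force on a finger pad.
Only numpy, scipy, OpenCV 4.12 (cv2) and the standard library are available. Lean on these libraries where they do the work, as an engineer would, in place of code of your own. Each camera call takes 0.05 s, during which the arm holds its last target. There are 200 camera calls.

## Working session

There is one attempt and no reset: what is moved stays moved. The work goes in short steps, Python scripts to look and compute and a tool call to move; the robot and the scene stay as the last step left them, time stands still between calls to the robot, and variables do not carry over. Pictures are saved under pics/ and viewed, at most 10 in all, crops included, and the job is handed in when it is done.

Besides the shell and the picture viewer there is one more tool, called by a JSON object that holds its "method" and its "body". apply_moves: Moves the arm, as the interface text tells. Its arguments: {"type":"object","properties":{"deltas":{"type":"array"},"squeeze":{"type":"number"}},"required":["deltas"]}

```bash
mkdir -p pics; ls; python3 - <<'E'
from plant import r,camera,camera_info
import cv2,numpy as np
for n in("scene","side"):
    cv2.imwrite(f"pics/{n}0.png",camera(n)); i=camera_info(n); print({k:(np.round(v,3).tolist()) for k,v in i.items()})
s=r.read_state(); print(s['position'],s['tcp_rot'],s['width'],r.tip_extent,s['time'])
E
```

```text
pics
{'fx': 600.357, 'fy': 600.357, 'cx': 323.554, 'cy': 240.738, 'pose': [[-0.884, 0.215, -0.414, -0.06], [-0.467, -0.39, 0.794, 1.397], [0.009, 0.895, 0.446, 0.738], [0.0, 0.0, 0.0, 1.0]]}
{'fx': 540.947, 'fy': 540.947, 'cx': 322.596, 'cy': 232.958, 'pose': [[-0.803, 0.397, -0.444, -0.061], [-0.596, -0.543, 0.592, 1.095], [-0.006, 0.74, 0.672, 1.059], [0.0, 0.0, 0.0, 1.0]]}
[ 0.24194659 -0.57574599  0.24734354] [ 3.13967199e+00 -6.87507702e-05 -2.74397180e+00] 0.08520698753812724 0.017 0.1
```

View pics/scene0.png

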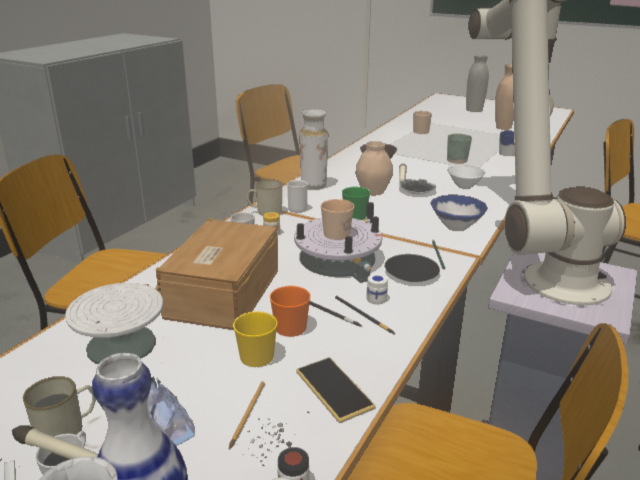

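View pics/side0.png

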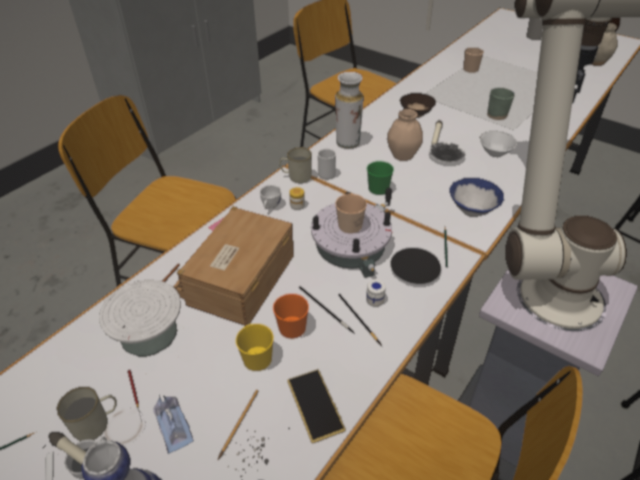

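The wheel is at about (338,240) in the scene view and (351,232) in the side view. The knob and bolt seem to be near (362,268). I'll zoom in on both.

```bash
cat > h.py <<'E'
from plant import r,camera,camera_info
import cv2,numpy as np
def ray(n,u,v):
    i=camera_info(n);P=np.array(i['pose'])
    d=P[:3,:3]@np.array([(u-i['cx'])/i['fx'],-(v-i['cy'])/i['fy'],-1]);return P[:3,3],d
def onz(n,u,v,z):
    o,d=ray(n,u,v);return (o+d*(z-o[2])/d[2])[:2]
def proj(n,p):
    i=camera_info(n);P=np.array(i['pose']);c=P[:3,:3].T@(np.array(p)-P[:3,3])
    return np.array([i['cx']-i['fx']*c[0]/c[2],i['cy']+i['fy']*c[1]/c[2]])
E
python3 - <<'E'
from h import *
a=cv2.imread('pics/scene0.png')[170:310,250:450];b=cv2.imread('pics/side0.png')[160:310,250:450]
cv2.imwrite('pics/c1.png',cv2.resize(a,None,fx=4,fy=4,interpolation=2));cv2.imwrite('pics/c2.png',cv2.resize(b,None,fx=4,fy=4,interpolation=2))
E
```

```text
(no output)
```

View pics/c1.png

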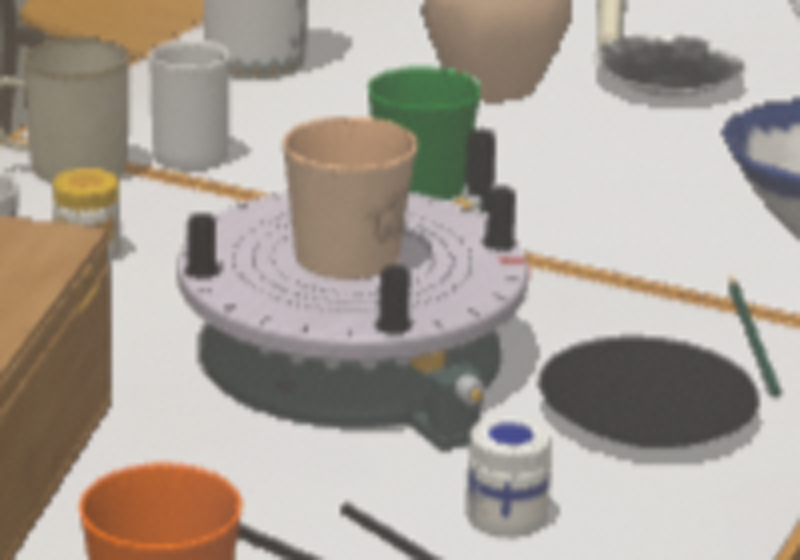

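View pics/c2.png

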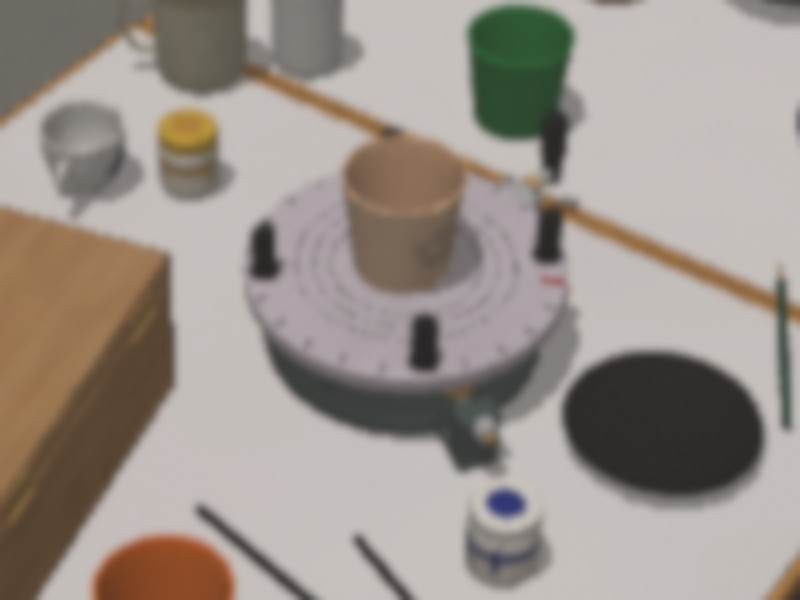

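c1 and c2 show the following, in crop pixels:

| Item | c1 | c2 |
|---|---|---|
| Post | (202,245) | (264,250) |
| Post | (395,300) | (425,342) |
| Post | (500,217) | (548,235) |
| Fourth post | hidden behind the beaker | hidden behind the beaker |
| Bolt knob | (480,162) | (553,145) |
| Red mark | (513,261) | (552,281) |

The spring housing points to the front, the blue pot stands next to it, and the white cup is at (190,105) in c1.

```bash
cat > meas.py <<'E'
from h import *
from scipy.optimize import least_squares
def tri(ps):
    A=[];b=[]
    for n,u,v in ps:
        o,d=ray(n,u,v);d/=np.linalg.norm(d);M=np.eye(3)-np.outer(d,d);A.append(M);b.append(M@o)
    return np.linalg.lstsq(np.vstack(A),np.hstack(b),rcond=None)[0]
def blobs(im):
    m=(im.max(2)<75).astype(np.uint8)
    return cv2.connectedComponentsWithStats(m)
def near(im,u,v):
    n,l,s,c=blobs(im);k=1+np.argmin([np.hypot(*(x-(u,v))) for x in c[1:]]);return c[k],s[k]
E
python3 - <<'E'
from meas import *
I={n:cv2.imread(f'pics/{n}0.png') for n in('scene','side')}
S={'scene':(250,170),'side':(250,160)}
pts={'p1':((202,245),(264,250)),'p2':((395,300),(425,342)),'p3':((500,217),(548,235)),'knob':((480,162),(553,145))}
R={}
for k,ab in pts.items():
    ps=[]
    for n,(x,y) in zip(S,ab):
        c,s=near(I[n],S[n][0]+x/4,S[n][1]+y/4); print(k,n,c.round(1),s, (S[n][0]+x/4,S[n][1]+y/4)); ps.append((n,*c))
    R[k]=tri(ps); print(k,R[k].round(4),[onz(n,u,v,.089 if k!='knob' else .0765).round(4) for n,u,v in ps])
for n,(x,y) in zip(S,((513,261),(552,281))): print('mark',onz(n,S[n][0]+x/4,S[n][1]+y/4,.07))
for nm,ab,z in [('beakerfoot',((350,272),(403,288)),.07),('cupfoot',((190,160),None),0),('blue',((511,434),(506,503)),.056),('yellow',((86,184),(188,128)),.056),('cuptop',((190,56),None),.086),('green',((425,85),(522,38)),.08)]:
    for n,q in zip(S,ab):
        if q: print(nm,n,onz(n,S[n][0]+q[0]/4,S[n][1]+q[1]/4,z).round(3))
E
```

```text
p1 scene [300.1 231.4] [297 225   7  14  70] (300.5, 231.25)
p1 side [315.6 222.9] [313 217   6  12  51] (316.0, 222.5)
p1 [0.6229 0.2163 0.0849] [array([0.619 , 0.2236]), array([0.6198, 0.22  ])]
p2 scene [348.1 244.6] [345 237   7  16  83] (348.75, 245.0)
p2 side [355.7 245.6] [353 239   6  13  65] (356.25, 245.5)
p2 [0.483  0.2285 0.0874] [array([0.4821, 0.2312]), array([0.4818, 0.2299])]
p3 scene [371.8 216.6] [367 203  11  29 157] (375.0, 224.25)
p3 side [386.7 218.4] [384 212   6  13  56] (387.0, 218.75)
p3 [0.4616 0.1255 0.1233] [array([0.4983, 0.0534]), array([0.4736, 0.0897])]
knob scene [371.8 216.6] [367 203  11  29 157] (370.0, 210.5)
knob side [384.9 187.5] [378 176  14  27 209] (388.25, 196.25)
knob [ 0.5829 -0.1132  0.0116] [array([0.509 , 0.0275]), array([ 0.5588, -0.0401])]
mark [0.45351954 0.11239988]
mark [0.45521468 0.11036796]
beakerfoot scene [0.537 0.177]
beakerfoot side [0.533 0.176]
cupfoot scene [ 0.795 -0.066]
blue scene [0.377 0.293]
blue side [0.377 0.29 ]
yellow scene [0.772 0.116]
yellow side [0.773 0.111]
cuptop scene [ 0.793 -0.064]
green scene [ 0.62  -0.111]
green side [ 0.616 -0.106]
```

```bash
python3 - <<'E'
from meas import *
ob=[]
def add(kind,z,*px):
    for n,p in zip(('scene','side'),px):
        q=onz(n,*p,z);ob.append((kind,q));print(kind,n,q.round(4))
add((.098,45),.089,(300.2,231.4),(315.8,222.8));add((.098,135),.089,(348.3,244.7),(355.8,245.6))
add((.098,225),.089,(375.1,224.4),(387,218.5));add((.105,210),.07,(378.25,235.25),(388,230.25))
add((.175,270),.0765,(370.25,210.5),(388.4,196.3))
f=lambda p:np.hstack([np.array(p[:2])+k[0]*np.array([np.cos(np.radians(k[1])+p[2]),np.sin(np.radians(k[1])+p[2])])-q for k,q in ob])
s=least_squares(f,[.546,.157,-.06]);print(s.x,np.degrees(s.x[2]),(s.fun.reshape(-1,2)*1e3).round(1))
x=s.x
for nm,R,a in(('knob',.175,270),('postd',.098,315),('postd_end',.098,75),('knobout',.193,270)):
    print(nm,x[:2]+R*np.array([np.cos(np.radians(a)+x[2]),np.sin(np.radians(a)+x[2])]))
E
```

```text
(0.098, 45) scene [0.6189 0.2232]
(0.098, 45) side [0.6197 0.2194]
(0.098, 135) scene [0.4814 0.2315]
(0.098, 135) side [0.4815 0.2297]
(0.098, 225) scene [0.4712 0.094 ]
(0.098, 225) side [0.4728 0.0896]
(0.105, 210) scene [0.4535 0.1124]
(0.105, 210) side [0.4552 0.1104]
(0.175, 270) scene [ 0.5294 -0.0084]
(0.175, 270) side [ 0.5284 -0.0105]
[ 0.54555628  0.15823858 -0.07612786] -4.36180527318367 [[ 1.1 -1.1]
 [ 0.3  2.7]
 [ 0.3  1.1]
 [ 0.2  2.9]
 [-0.   0.4]
 [-1.6  4.8]
 [-2.6  0.4]
 [-4.3  2.4]
 [ 2.8 -7.9]
 [ 3.8 -5.8]]
knob [ 0.53224676 -0.01625456]
postd [0.60938174 0.08387252]
postd_end [0.57804644 0.25069608]
knobout [ 0.53087779 -0.03420243]
```

{"method": "apply_moves", "body": {"deltas": [[22, 43, 4, 0, 0, -2, 0], [22, 43, 4, 0, 0, -2, 0], [22, 43, 4, 0, 0, -2, 0], [22, 43, 4, 0, 0, -2, 0], [22, 43, 4, 0, 0, -2, 0]]}}

```text
time: 0.6
position: [0.3524, -0.3593, 0.2681]
tcp_rot: [3.141, -0.0, -2.92]
wrist_force: [1.8, 0.1, 0.7]
width: 0.0852
gripper_force: 0.0
```

{"method": "apply_moves", "body": {"deltas": [[22, 43, 0, 0, 0, -2, 0], [22, 43, 0, 0, 0, -2, 0], [22, 43, 0, 0, 0, -2, 0], [22, 43, 0, 0, 0, -2, 0], [22, 43, 0, 0, 0, -2, 0]]}}

```text
time: 1.1
position: [0.4623, -0.1442, 0.2682]
tcp_rot: [3.141, -0.0, -3.094]
wrist_force: [2.2, 0.3, 0.4]
width: 0.0855
gripper_force: 0.0
```

{"method": "apply_moves", "body": {"deltas": [[22, 43, 0, 0, 0, -2, 0.5], [22, 43, 0, 0, 0, -2, 0.7], [22, 43, 0, 0, 0, -3, 0.7], [0, 0, 0, 0, 0, 0, 0.7], [0, 0, 0, 0, 0, 0, 0.7]]}}

```text
time: 1.6
position: [0.528, -0.0162, 0.2675]
tcp_rot: [-3.141, -0.002, 3.07]
wrist_force: [-0.8, -0.7, -1.3]
width: 0.0253
gripper_force: 0.0
```

```bash
python3 - <<'E'
from h import *
import pickle
s=r.read_state();im=camera('wrist');i=camera_info('wrist')
cv2.imwrite('pics/w1.png',im);pickle.dump((s,i),open('w1.pkl','wb'))
print(s['position'],s['tcp_rot'],s['width'],np.array(s['q']).round(2),s['wrist_force']);print({k:np.round(v,3).tolist() for k,v in i.items()})
E
```

```text
[ 0.52798598 -0.01620801  0.26748884] [-3.14113387e+00 -1.92297659e-03  3.07041920e+00] 0.02528022743180797 [ 0.28  0.21 -0.2  -0.   -1.17 -1.92] [-0.84488793 -0.68855343 -1.33237579]
{'fx': 378.713, 'fy': 378.713, 'cx': 321.532, 'cy': 247.219, 'hand_eye': [[0.001, 0.954, 0.299, 0.076], [1.0, -0.001, 0.0, -0.0], [0.0, 0.299, -0.954, -0.125], [0.0, 0.0, 0.0, 1.0]]}
```

View pics/w1.png

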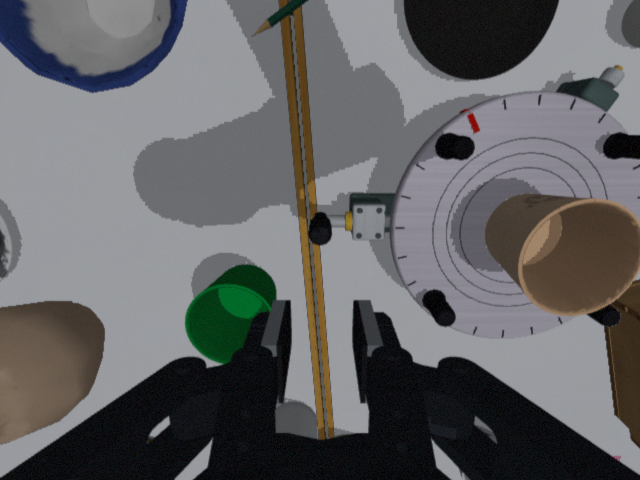

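The wrist view shows the knob with its top at about (319,231), post_c top at (462,147), post_d top at (443,313) and the mark at (472,122). The guide block is at (369,222), and the bolt is home.

```bash
cat > w.py <<'E'
from h import *
from scipy.spatial.transform import Rotation as Ro
def wz(s,i,u,v,z):
    T=np.eye(4);T[:3,:3]=Ro.from_euler('xyz',s['tcp_rot']).as_matrix();T[:3,3]=s['position']
    P=T@np.array(i['hand_eye']);d=P[:3,:3]@np.array([(u-i['cx'])/i['fx'],-(v-i['cy'])/i['fy'],-1]);o=P[:3,3]
    return (o+d*(z-o[2])/d[2])[:2]
E
python3 - <<'E'
from w import *
import pickle
s,i=pickle.load(open('w1.pkl','rb'))
for nm,u,v,z in(('knobtop',319.5,231,.095),('postc',462,147,.108),('postd',443,314,.108),('mark',472.5,122,.07),('block',369,222,.052)): print(nm,wz(s,i,u,v,z).round(4))
# rim circle: edge points of wheel
p=np.array([wz(s,i,u,v,.07) for u,v in((392.5,227),(401,180),(440,120),(505,94.5),(545,92),(420,303),(480,336),(530,336))])
A=np.c_[2*p,np.ones(len(p))];q=np.linalg.lstsq(A,(p**2).sum(1),rcond=None)[0];print(q[:2],np.sqrt(q[2]+q[:2]@q[:2]))
E
```

```text
knobtop [ 0.5306 -0.0187]
postc [0.4715 0.0896]
postd [0.6057 0.0791]
mark [0.455  0.1107]
block [0.5366 0.0265]
[0.54435466 0.15413681] 0.11118225681723228
```

{"method": "apply_moves", "body": {"deltas": [[1, -1, -40, 0, 0, 0, 0.5], [1, -1, -45, 0, 0, 0, 0.5], [1, -0.5, -45, 0, 0, 0, 0.5], [0, 0, -45, 0, 0, 0, 0.5], [0, 0, -12, 0, 0, 0, 0.5]]}}

```text
time: 2.15
position: [0.5271, -0.0218, 0.0772]
tcp_rot: [-3.139, -0.01, 3.065]
wrist_force: [-0.5, -0.3, 0.4]
width: 0.0427
gripper_force: 0.0
```

{"method": "apply_moves", "body": {"deltas": [[0, 0, 0, 0, 0, 0, 0.6], [0, 0, 0, 0, 0, 0, 0.7], [0, 0, 0, 0, 0, 0, 0.72], [0, 0, 0, 0, 0, 0, 0.72], [0, 0, 0, 0, 0, 0, 0.72]]}}

```text
time: 2.65
position: [0.5318, -0.0195, 0.0827]
tcp_rot: [3.141, 0.003, 3.068]
wrist_force: [0.1, 1.1, -0.6]
width: 0.0244
gripper_force: 0.0
```

{"method": "apply_moves", "body": {"deltas": [[-0.3, -4, 0, 0, 0, 0, 0.72], [-0.3, -4, 0, 0, 0, 0, 0.72], [-0.3, -4, 0, 0, 0, 0, 0.72], [-0.3, -4, 0, 0, 0, 0, 0.72], [0, 0, 0, 0, 0, 0, 0.72]]}}

```text
time: 3.15
position: [0.5305, -0.0361, 0.0815]
tcp_rot: [3.141, 0.001, 3.068]
wrist_force: [1.2, 3.0, 1.8]
width: 0.0235
gripper_force: 1.2
```

{"method": "apply_moves", "body": {"deltas": [[-0.2, -2, 0, 0, 0, 0, 0.72], [-0.1, -1, 0, 0, 0, 0, 0.72], [0, 0, 0, 0, 0, 0, 0.72]]}}

```text
time: 3.45
position: [0.5304, -0.0382, 0.0815]
tcp_rot: [3.141, 0.002, 3.068]
wrist_force: [1.8, 5.3, 3.4]
width: 0.0241
gripper_force: 3.0
```

{"method": "apply_moves", "body": {"deltas": [[-0.1, -1, 0, 0, 0, 0, 0.72], [-0.1, -1, 0, 0, 0, 0, 0.72], [0, 0, 0, 0, 0, 0, 0.72]]}}

```text
time: 3.75
position: [0.5304, -0.0384, 0.0815]
tcp_rot: [3.138, 0.003, 3.068]
wrist_force: [-0.1, 13.5, 3.0]
width: 0.0239
gripper_force: 6.9
```

Commanding further out raised the force to 13.5 N without moving the tool, so the bolt is at its outer stop. I'll back off, open and lift.

{"method": "apply_moves", "body": {"deltas": [[0.2, 2, 0, 0, 0, 0, 0.6], [0, 0, 0, 0, 0, 0, 0.55], [0, 0, 15, 0, 0, 0, 0.55], [0, 0, 35, 0, 0, 0, 0.55], [0, 0, 20, 0, 0, -4, 0.55]]}}

```text
time: 4.25
position: [0.5293, -0.0397, 0.1525]
tcp_rot: [-3.14, -0.001, 2.996]
wrist_force: [0.7, -0.3, 0.4]
width: 0.0382
gripper_force: 0.0
```

```bash
python3 - <<'E'
from h import *
s=r.read_state();print(s['position'],s['tcp_rot'],s['wrist_force'],np.array(s['q']).round(2))
c=np.array([.5445,.155])
for a in np.arange(315,436,20):
    t=np.radians(a-4.5);print(a,c+.098*np.array([np.cos(t),np.sin(t)]))
E
```

```text
[ 0.52930573 -0.03970267  0.15247296] [-3.14023246e+00 -6.19712650e-04  2.99625522e+00] [ 0.69175423 -0.26170538  0.39151269] [ 0.23  0.32 -0.36  0.   -0.9  -1.95]
315 [0.60814591 0.08048022]
335 [0.62979486 0.10674249]
355 [0.64115599 0.13882533]
375 [0.64085898 0.17285908]
395 [0.62893966 0.20473876]
415 [0.60683567 0.23061921]
435 [0.57721307 0.24737887]
```

{"method": "apply_moves", "body": {"deltas": [[15.5, 24, 10, 0, 0, -8.2, 0.5], [15.5, 24, 10, 0, 0, -8.2, 0.5], [15.5, 24, 10, 0, 0, -8.2, 0.5], [15.5, 24, 0, 0, 0, -8.2, 0.5], [15.5, 24, 0, 0, 0, -8.2, 0.5]]}}

```text
time: 4.75
position: [0.6069, 0.081, 0.1809]
tcp_rot: [-3.139, -0.0, 2.276]
wrist_force: [-0.0, -0.5, 0.5]
width: 0.043
gripper_force: 0.0
```

{"method": "apply_moves", "body": {"deltas": [[0, 0, 0, 0, 0, 0, 0.5], [0, 0, 0, 0, 0, 0, 0.5]]}}

```text
time: 4.95
position: [0.6063, 0.0807, 0.18]
tcp_rot: [-3.138, -0.001, 2.284]
wrist_force: [0.0, 0.1, -0.2]
width: 0.0427
gripper_force: 0.0
```

{"method": "apply_moves", "body": {"deltas": [[0.4, 0, -30, 0, 0, 0, 0.5], [0.4, 0, -30, 0, 0, 0, 0.5], [0, 0, -18, 0, 0, 0, 0.5], [0, 0, 0, 0, 0, 0, 0.65], [0, 0, 0, 0, 0, 0, 0.74]]}}

```text
time: 5.45
position: [0.6086, 0.081, 0.1036]
tcp_rot: [3.14, 0.001, 2.283]
wrist_force: [2.9, 2.3, -0.7]
width: 0.0223
gripper_force: 1.0
```

{"method": "apply_moves", "body": {"deltas": [[0, 0, 0, 0, 0, 0, 0.74], [0, 0, 0, 0, 0, 0, 0.74]]}}

```text
time: 5.65
position: [0.6087, 0.0812, 0.1049]
tcp_rot: [3.139, 0.001, 2.283]
wrist_force: [0.9, -0.1, 0.4]
width: 0.0221
gripper_force: 0.5
```

```bash
python3 - <<'E'
from h import *
s=r.read_state();cv2.imwrite('pics/w2.png',camera('wrist'));print(s['position'],s['tcp_rot'],s['wrist_force'],s['width'])
c=np.array([.5445,.155]);p=c+.098*np.array([np.cos(np.radians(-49.5)),np.sin(np.radians(-49.5))])
pr=p
for k in range(1,31):
    t=np.radians(-49.5+4*k);q=c+.098*np.array([np.cos(t),np.sin(t)]);print(k,((q-pr)*1e3).round(1));pr=q
E
```

```text
[0.60870133 0.08124163 0.1049036 ] [3.13921060e+00 1.26869287e-03 2.28294336e+00] [ 0.86163797 -0.09148271  0.37535246] 0.02213485724738194
1 [5.  4.6]
2 [4.7 5. ]
3 [4.4 5.3]
4 [4.  5.6]
5 [3.6 5.8]
6 [3.2 6.1]
7 [2.7 6.3]
8 [2.3 6.4]
9 [1.8 6.6]
10 [1.4 6.7]
11 [0.9 6.8]
12 [0.4 6.8]
13 [-0.1  6.8]
14 [-0.5  6.8]
15 [-1.   6.8]
16 [-1.5  6.7]
17 [-1.9  6.6]
18 [-2.4  6.4]
19 [-2.8  6.2]
20 [-3.3  6. ]
21 [-3.7  5.8]
22 [-4.1  5.5]
23 [-4.4  5.2]
24 [-4.8  4.9]
25 [-5.1  4.5]
26 [-5.4  4.2]
27 [-5.7  3.8]
28 [-6.   3.4]
29 [-6.2  2.9]
30 [-6.4  2.5]
```

View pics/w2.png

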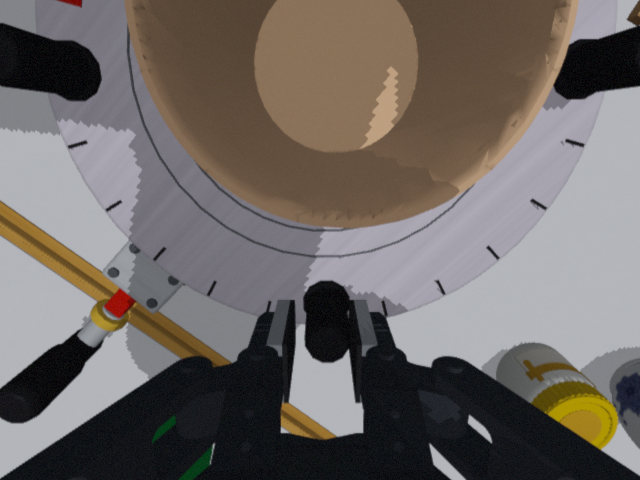

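The red band shows at (120,302), so the bolt is fully out, and post_d sits caged between the jaws at (325,320). I'll drive round the arc with the tool turning along with it.

{"method": "apply_moves", "body": {"deltas": [[5.0, 4.6, 0, 0, 0, 4, 0.74], [4.7, 5.0, 0, 0, 0, 4, 0.74], [4.4, 5.3, 0, 0, 0, 4, 0.74], [4.0, 5.6, 0, 0, 0, 4, 0.74], [3.6, 5.8, 0, 0, 0, 4, 0.74]]}}

```text
time: 6.2
position: [0.6285, 0.1063, 0.1041]
tcp_rot: [-3.138, -0.002, 2.635]
wrist_force: [-2.3, -5.8, 2.3]
width: 0.0221
gripper_force: 3.2
```

```bash
python3 - <<'E'
from h import *
for z in(.06,.1,.14): print(z,onz('scene',277.5,228,z),onz('side',293,223.7,z))
s=r.read_state();c=np.array([.5445,.155]);d=s['position'][:2]-c;print(np.hypot(*d),np.degrees(np.arctan2(d[1],d[0])),np.degrees(s['tcp_rot'][2]))
E
```

```text
0.06 [0.71196467 0.18171442] [0.68921348 0.23392662]
0.1 [0.66643666 0.25339109] [0.65918306 0.26841453]
0.14 [0.62090865 0.32506775] [0.62915265 0.30290243]
0.09712348164631605 -30.11474905980487 150.95991363597713
```

{"method": "apply_moves", "body": {"deltas": [[3.2, 6.1, 0, 0, 0, 4, 0.74], [2.7, 6.3, 0, 0, 0, 4, 0.74], [2.3, 6.4, 0, 0, 0, 4, 0.74], [1.8, 6.6, 0, 0, 0, 4, 0.74], [1.4, 6.7, 0, 0, 0, 4, 0.74]]}}

```text
time: 6.7
position: [0.6407, 0.1384, 0.1041]
tcp_rot: [-3.139, -0.001, 2.983]
wrist_force: [-0.0, -1.4, 0.5]
width: 0.0222
gripper_force: 0.7
```

{"method": "apply_moves", "body": {"deltas": [[0.9, 6.8, 0, 0, 0, 4, 0.74], [0.4, 6.8, 0, 0, 0, 4, 0.74], [-0.1, 6.8, 0, 0, 0, 4, 0.74], [-0.5, 6.8, 0, 0, 0, 4, 0.74], [-1.0, 6.8, 0, 0, 0, 4, 0.74]]}}

```text
time: 7.2
position: [0.6405, 0.1734, 0.104]
tcp_rot: [-3.141, -0.0, -2.951]
wrist_force: [-0.2, -1.0, -0.4]
width: 0.0219
gripper_force: 0.0
```

{"method": "apply_moves", "body": {"deltas": [[-1.5, 6.7, 0, 0, 0, 4, 0.74], [-1.9, 6.6, 0, 0, 0, 4, 0.74], [-2.4, 6.4, 0, 0, 0, 4, 0.74], [-2.8, 6.2, 0, 0, 0, 4, 0.74], [-3.3, 6.0, 0, 0, 0, 4, 0.74]]}}

```text
time: 7.7
position: [0.629, 0.2045, 0.1041]
tcp_rot: [-3.14, -0.001, -2.601]
wrist_force: [1.5, -4.2, -0.0]
width: 0.0223
gripper_force: 2.1
```

{"method": "apply_moves", "body": {"deltas": [[-3.7, 5.8, 0, 0, 0, 4, 0.74], [-4.1, 5.5, 0, 0, 0, 4, 0.74], [-4.4, 5.2, 0, 0, 0, 4, 0.74], [-4.8, 4.9, 0, 0, 0, 4, 0.74], [-5.1, 4.5, 0, 0, 0, 4, 0.74]]}}

```text
time: 8.2
position: [0.6067, 0.2308, 0.104]
tcp_rot: [-3.141, -0.001, -2.252]
wrist_force: [-0.2, -0.5, 0.1]
width: 0.0222
gripper_force: 0.1
```

```bash
cat > st.py <<'E'
from h import *
s=r.read_state();c=np.array([.5445,.155]);d=s['position'][:2]-c;print(np.hypot(*d),np.degrees(np.arctan2(d[1],d[0])),np.degrees(s['tcp_rot'][2]),s['wrist_force'],np.array(s['q']).round(2),s['position'])
E
python3 st.py
```

```text
0.09806316517084461 50.66388786485992 -129.05823664766146 [-0.19425432 -0.45207669  0.08655567] [ 0.61  0.55 -0.11  0.   -0.91 -1.29] [0.60665915 0.23084606 0.10402519]
```

{"method": "apply_moves", "body": {"deltas": [[-5.4, 4.2, 0, 0, 0, 4, 0.74], [-5.7, 3.8, 0, 0, 0, 4, 0.74], [-6.0, 3.4, 0, 0, 0, 4, 0.74], [-6.2, 2.9, 0, 0, 0, 4, 0.74], [-6.4, 2.5, 0, 0, 0, 4, 0.74]]}}

```text
time: 8.7
position: [0.5765, 0.248, 0.104]
tcp_rot: [3.141, -0.0, -1.903]
wrist_force: [0.4, -0.1, -1.0]
width: 0.0221
gripper_force: 0.0
```

{"method": "apply_moves", "body": {"deltas": [[0, 0, 0, 0, 0, 0, 0.6], [0, 0, 0, 0, 0, 0, 0.5], [0, 0, 0, 0, 0, 0, 0.5], [0, 0, 30, 0, 0, 0, 0.5], [0, 0, 45, 0, 0, 0, 0.5]]}}

```text
time: 9.2
position: [0.5756, 0.2471, 0.1759]
tcp_rot: [3.137, -0.006, -1.907]
wrist_force: [0.5, 0.7, 0.4]
width: 0.0423
gripper_force: 0.0
```

```bash
python3 st.py; python3 - <<'E'
from w import *
s=r.read_state();im=camera('wrist');i=camera_info('wrist');cv2.imwrite('pics/w3.png',im)
b=camera('side');cv2.imwrite('pics/side3.png',b);cv2.imwrite('pics/s3c.png',np.hstack([cv2.resize(im,(420,315)),cv2.resize(b[150:300,270:450],(378,315))]))
h=cv2.cvtColor(b,cv2.COLOR_BGR2HSV);m=((h[...,0]<6)|(h[...,0]>174))&(h[...,1]>120)
print([(u,v) for v,u in np.argwhere(m) if 290<u<410 and 190<v<270])
h=cv2.cvtColor(im,cv2.COLOR_BGR2HSV);m=(((h[...,0]<5)|(h[...,0]>175))&(h[...,1]>150)&(h[...,2]>80)).astype(np.uint8)
n,l,st,c=cv2.connectedComponentsWithStats(m)
for k in range(1,n):
    if st[k,4]>30: print(c[k],st[k],wz(s,i,*c[k],.07))
t=np.radians(210-4.5+120);print('expect',np.array([.5445,.155])+.105*np.array([np.cos(t),np.sin(t)]))
E
```

```text
0.0972045345028446 71.31748189290613 -109.2911937409651 [0.48237848 0.73220177 0.36736661] [ 0.66  0.45 -0.08 -0.   -1.05 -1.  ] [0.57563694 0.24708264 0.17591418]
[(np.int64(383), np.int64(204)), (np.int64(384), np.int64(204)), (np.int64(385), np.int64(204)), (np.int64(383), np.int64(205)), (np.int64(384), np.int64(205)), (np.int64(385), np.int64(205))]
[138.17857143  44.76984127] [124  37  30  16 252] [0.63027515 0.09939432]
expect [0.63103325 0.09552735]
```

View pics/s3c.png

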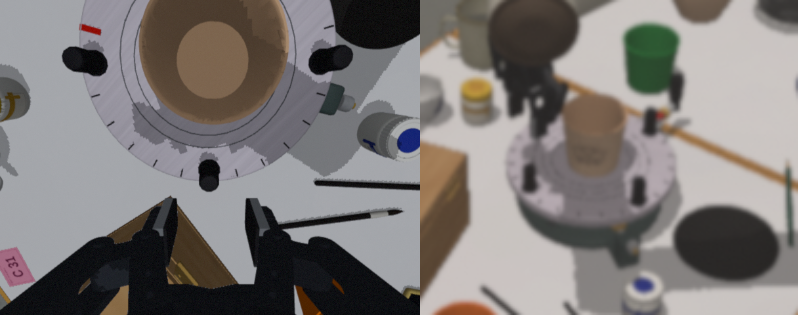

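The wheel moved eight clicks: the mark measures within about 2° of where it should be, so it sits in that click. The beaker is centred and the pots are undisturbed. Next I go back to the knob at a safe height.

{"method": "apply_moves", "body": {"deltas": [[0, 0, 40, 0, 0, -7.5, 0.5], [-5.2, -31.7, 10, 0, 0, -7.5, 0.5], [-5.2, -31.7, 0, 0, 0, -7.5, 0.5], [-5.2, -31.7, 0, 0, 0, -7.5, 0.5], [-5.2, -31.7, 0, 0, 0, -7.5, 0.5]]}}

```text
time: 9.8
position: [0.5561, 0.1203, 0.2286]
tcp_rot: [-3.141, 0.001, -2.567]
wrist_force: [0.2, -0.5, 0.3]
width: 0.0425
gripper_force: 0.0
```

{"method": "apply_moves", "body": {"deltas": [[-5.2, -31.7, 0, 0, 0, -7.5, 0.5], [-5.2, -31.7, 0, 0, 0, -7.5, 0.5], [-5.2, -31.7, 0, 0, 0, -7.5, 0.5], [-5.2, -31.7, 0, 0, 0, -7.5, 0.5], [-5.2, -31.7, 0, 0, 0, -7.5, 0.5]]}}

```text
time: 10.3
position: [0.5301, -0.0384, 0.2286]
tcp_rot: [3.141, 0.001, 3.062]
wrist_force: [-0.1, 0.9, -0.2]
width: 0.0425
gripper_force: 0.0
```

{"method": "apply_moves", "body": {"deltas": [[0, 0, 0, 0, 0, 0, 0.5], [0, 0, 0, 0, 0, 0, 0.5]]}}

```text
time: 10.5
position: [0.5303, -0.0378, 0.2285]
tcp_rot: [3.141, 0.001, 3.067]
wrist_force: [1.1, 0.4, 0.8]
width: 0.0423
gripper_force: 0.0
```

{"method": "apply_moves", "body": {"deltas": [[0, 0, -45, 0, 0, 0, 0.5], [0, 0, -45, 0, 0, 0, 0.5], [0, 0, -40, 0, 0, 0, 0.5], [0, 0, -17, 0, 0, 0, 0.5], [0, 0, 0, 0, 0, 0, 0.5]]}}

```text
time: 11.0
position: [0.5287, -0.0365, 0.0784]
tcp_rot: [-3.14, -0.006, 3.069]
wrist_force: [-0.5, 0.2, -0.4]
width: 0.0431
gripper_force: 0.0
```

{"method": "apply_moves", "body": {"deltas": [[0, 0, 0, 0, 0, 0, 0.65], [0, 0, 0, 0, 0, 0, 0.72], [0, 0, 0, 0, 0, 0, 0.72], [0.2, 3, 0, 0, 0, 0, 0.72], [0.3, 4, 0, 0, 0, 0, 0.72]]}}

```text
time: 11.5
position: [0.5313, -0.0304, 0.0824]
tcp_rot: [-3.141, 0.002, 3.068]
wrist_force: [0.0, -4.6, 3.9]
width: 0.0236
gripper_force: 2.2
```

{"method": "apply_moves", "body": {"deltas": [[0.3, 4, 0, 0, 0, 0, 0.72], [0.3, 4, 0, 0, 0, 0, 0.72], [0.1, 2, 0, 0, 0, 0, 0.72], [0, 0, 0, 0, 0, 0, 0.72]]}}

```text
time: 11.9
position: [0.5316, -0.0195, 0.0814]
tcp_rot: [3.141, 0.001, 3.069]
wrist_force: [1.2, -2.1, 1.0]
width: 0.0237
gripper_force: 1.1
```

{"method": "apply_moves", "body": {"deltas": [[0.1, 1.5, 0, 0, 0, 0, 0.72], [0.1, 1.5, 0, 0, 0, 0, 0.72], [0, 0, 0, 0, 0, 0, 0.72]]}}

```text
time: 12.2
position: [0.5318, -0.0168, 0.0813]
tcp_rot: [3.141, 0.0, 3.068]
wrist_force: [1.8, -2.9, 2.0]
width: 0.0241
gripper_force: 1.6
```

{"method": "apply_moves", "body": {"deltas": [[0.1, 1.5, 0, 0, 0, 0, 0.72], [0, 0.5, 0, 0, 0, 0, 0.72], [0, 0, 0, 0, 0, 0, 0.72]]}}

```text
time: 12.5
position: [0.5318, -0.0158, 0.0813]
tcp_rot: [-3.14, -0.0, 3.068]
wrist_force: [1.8, -8.3, 2.3]
width: 0.0242
gripper_force: 4.0
```

{"method": "apply_moves", "body": {"deltas": [[0, 1, 0, 0, 0, 0, 0.72], [0, 0.5, 0, 0, 0, 0, 0.72], [0, 0, 0, 0, 0, 0, 0.72]]}}

```text
time: 12.8
position: [0.5317, -0.0156, 0.0813]
tcp_rot: [-3.139, -0.001, 3.068]
wrist_force: [3.9, -13.7, 1.5]
width: 0.0237
gripper_force: 6.9
```

{"method": "apply_moves", "body": {"deltas": [[-0.2, -4.5, 0, 0, 0, 0, 0.6], [0, 0, 0, 0, 0, 0, 0.5], [0, 0, 25, 0, 0, 0, 0.5], [0, 0, 45, 0, 0, 0, 0.5], [0, 0, 45, 0, 0, 0, 0.5]]}}

```text
time: 13.3
position: [0.5306, -0.0172, 0.1965]
tcp_rot: [3.141, -0.003, 3.069]
wrist_force: [1.9, 0.5, -0.1]
width: 0.0425
gripper_force: 0.0
```

{"method": "apply_moves", "body": {"deltas": [[0, 0, 45, 0, 0, 0, 0.5], [0, 0, 0, 0, 0, 0, 0.5], [0, 0, 0, 0, 0, 0, 0.5]]}}

```text
time: 13.6
position: [0.5315, -0.017, 0.242]
tcp_rot: [3.139, 0.002, 3.068]
wrist_force: [-1.1, 0.3, -0.9]
width: 0.0427
gripper_force: 0.0
```

```bash
python3 - <<'E'
from w import *
s=r.read_state();im=camera('wrist');i=camera_info('wrist');cv2.imwrite('pics/w4.png',im);print(s['position'],s['wrist_force'],s['time'])
E
```

```text
[ 0.53148323 -0.01696936  0.24201467] [-1.07206836  0.32666978 -0.89693445] 13.6
```

View pics/w4.png

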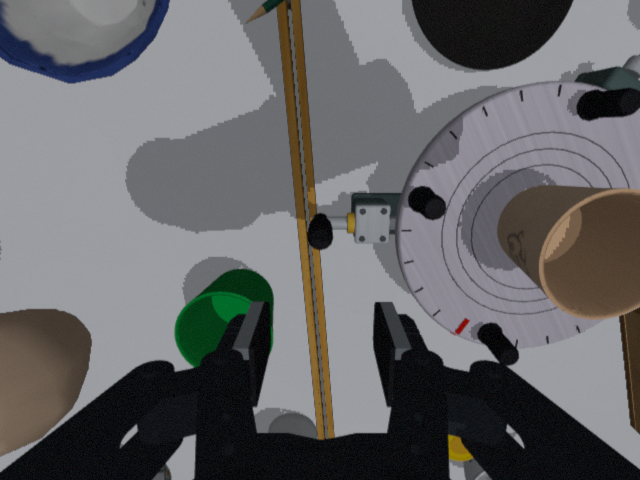

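The collar is against the guide block at (352,222) and no red band shows, so the bolt is home. The beaker stands centred and turned with the wheel, and the gripper is clear of everything.

```bash
python3 -c "
from plant import r
print(r.job_done())"
```

```text
the job is handed in; nothing more can be done
None
```

I drew the bolt out, turned the wheel eight clicks counter-clockwise with the beaker still centred, pushed the bolt home, and handed the job in at about 14 s; no verdict came back.

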